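# Set the hold-down clamp on a slat trivet

## Task

Finish the top layer of the half-built trivet in its jig: lay the two loose full-length slats across it, parallel to the top slat already there, one in the middle and one at the side nearest the robot, evenly spaced with their ends flush. Then swing the clamp arm in over the trivet until it meets its stop, and wind its thumbscrew down clockwise until the collar seats, so that the pad beds the middle slat. Last, back the thumbscrew off a quarter turn to give the pad clearance and finish still gripping its wing there, without letting go (I lock it while you hold it); leave everything else on the table where it is.

Things in the scene. Friction and masses are not known exactly. Their poses are not given: they have to be found in the camera images.
- jig: Grey laminated jig board 310 x 200 x 18 mm lying on the table, fixed; it carries the trivet and, on the side away from the robot, a swing clamp. Origin: on the table under the centre of the trivet; x points from there to the clamp post (130 mm away), z up. Low wooden cleats up to 26 mm above the board locate the trivet on its four sides.
- stack: The half-built trivet, loose between the jig's cleats: beech slats 150 x 22 x 14 mm glued crosswise, three to a layer, 50 mm between their centre lines (28 mm gaps). Layers 1 and 3 lie along its x, layer 2 along its y; of layer 4, whose slats lie along y, only the one at x = +50 mm (beside the clamp post) is there. Origin: centre of its underside, on the jig's origin 18 mm above the table; axes as the jig's. Top of layer 3: 60 mm above the table; top of layer 4: 74 mm.
- seat_middle (a point): Where the underside centre of the middle top slat belongs: on layer 3 over the trivet's centre, 60 mm above the table. The slat's length lies along this point's y; z up.
- seat_near (a point): The same for the outer top slat on the side away from the clamp post, nearest the robot: 50 mm along -x from seat_middle.
- slat_a: Loose beech slat 150 x 22 x 14 mm (33 g), lying flat on the table to the robot's right. Origin: centre of its underside; x along its length, z up. Alike slat_b: either may go in either place.
- slat_b: Loose beech slat, the twin of slat_a.
- clamp_swing (a joint): Swing of the clamp arm about its upright post, rad: 0 = swung in against its stop, screw over the trivet's centre; it grows as the arm swings out, counter-clockwise seen from above (up to 1.9). It moves stiffly (about 0.12 N m, 1 N at the wing) and stays where it is left. The dark arm is 26 mm wide, its underside 96 mm and its top 112 mm above the table (boss at its end: 93 to 116 mm).
- clamp_pivot (a point): Point on the axis of the clamp post, 117 mm above the table; the screw's axis is 130 mm from it.
- thumbscrew (a joint): Turn of the thumbscrew in the arm's end, rad: 0 = collar (28 mm disc under the neck) hard down on the arm's boss, seated; negative = backed off. Clockwise seen from above makes it grow and lowers the screw, 8 mm a turn (1.27 mm a rad); -1.57 is a quarter turn off. It turns with about 0.05 N m, is stopped hard at 0 and stays where it is left. At the start it stands 2.3 to 3.0 rad off.
- wing: The thumbscrew's aluminium wing grip: a flat upright tab with rounded ends, 52 mm long, 14 mm thick, 24 mm high, turning with the screw. Origin: its centre, on the screw's axis, 153 mm above the table when seated; x along its 52 mm length, y across its 14 mm thickness, z up. Below it a neck of 12 mm diameter runs 20 mm down to the collar.
- pressure_pad: Black sprung pad of 34 mm diameter and 8 mm height under the thumbscrew. Origin: centre of its underside, 73 mm above the table when the screw is seated and nothing is under it; it rides up and down with the screw. It meets the top slat 1 mm (0.8 rad) before the screw seats; at the seat it presses with about 10 N, a quarter turn off it floats 1 mm clear.
- offcut: Bystander: short slat offcut, 85 x 22 x 14 mm, same wood as the slats; too short for the trivet. Origin: centre of its underside.
- sanding_block: Bystander: cork block 100 x 60 x 32 mm. Origin: centre of its underside.
- glue_bottle: Bystander: white bottle, 58 mm diameter, 168 mm high. Origin: centre of its underside.
- try_square: Bystander: small try square lying flat, 115 mm dark wooden stock, 180 mm steel blade. Origin: under the middle of the stock.
- glue_brush: Bystander: brush lying flat. Origin: under its middle.
- spray_bottle: Bystander: trigger spray bottle, 76 mm diameter, 221 mm high. Origin: centre of its underside.
Not all that is in view belongs to the job. What is shaped like the slat_a but black or green is not meant.

How it is judged:
On the way, in this order (a step that is already met when the one before it is completed fails the run):
1. both loose slats lie in the two free places of the top layer, let go and at rest ((((horizontal distance between slat_a and seat_middle below 0.012 m and z of slat_a in the frame of seat_middle between -0.004 and 0.004 m and angle between the x axis of slat_a and the y axis of seat_middle, either way round below 0.12 rad) and (horizontal distance between slat_b and seat_near below 0.012 m and z of slat_b in the frame of seat_near between -0.004 and 0.004 m and angle between the x axis of slat_b and the y axis of seat_near, either way round below 0.12 rad)) or ((horizontal distance between slat_b and seat_middle below 0.012 m and z of slat_b in the frame of seat_middle between -0.004 and 0.004 m and angle between the x axis of slat_b and the y axis of seat_middle, either way round below 0.12 rad) and (horizontal distance between slat_a and seat_near below 0.012 m and z of slat_a in the frame of seat_near between -0.004 and 0.004 m and angle between the x axis of slat_a and the y axis of seat_near, either way round below 0.12 rad))) and linear speed of each of slat_a, slat_b below 0.02 m/s and contact force between the fingers and slat_a below 0.3 N and contact force between the fingers and slat_b below 0.3 N), for 0.2 s.
2. the clamp arm is swung in against its stop, the slats still in place (value of joint clamp_swing below 0.06 rad and (((horizontal distance between slat_a and seat_middle below 0.012 m and z of slat_a in the frame of seat_middle between -0.004 and 0.004 m and angle between the x axis of slat_a and the y axis of seat_middle, either way round below 0.12 rad) and (horizontal distance between slat_b and seat_near below 0.012 m and z of slat_b in the frame of seat_near between -0.004 and 0.004 m and angle between the x axis of slat_b and the y axis of seat_near, either way round below 0.12 rad)) or ((horizontal distance between slat_b and seat_middle below 0.012 m and z of slat_b in the frame of seat_middle between -0.004 and 0.004 m and angle between the x axis of slat_b and the y axis of seat_middle, either way round below 0.12 rad) and (horizontal distance between slat_a and seat_near below 0.012 m and z of slat_a in the frame of seat_near between -0.004 and 0.004 m and angle between the x axis of slat_a and the y axis of seat_near, either way round below 0.12 rad)))), for 0.1 s.
3. the thumbscrew is seated and its pad presses the middle slat, the arm still in (all of step 2 and value of joint thumbscrew above -0.1 rad and (contact force between pressure_pad and slat_a above 3 N or contact force between pressure_pad and slat_b above 3 N)), for 0.1 s.
At the end, for the whole second after the job is handed in: Thumbscrew at rest a quarter turn (90 degrees, give or take 20) off its seat, its wing gripped (over 5 N); arm against its stop (within 0.06 rad); pad clear of the slats (under 0.5 N); both slats flat in the two free places of the top layer, within 12 mm and 0.12 rad (all of step 2 and value of joint thumbscrew between -1.92 and -1.22 rad and velocity of joint thumbscrew between -0.1 and 0.1 rad/s and contact force between the fingers and wing above 5 N and linear speed of each of slat_a, slat_b below 0.02 m/s and contact force between the fingers and slat_a below 0.3 N and contact force between the fingers and slat_b below 0.3 N and contact force between pressure_pad and slat_a below 0.5 N and contact force between pressure_pad and slat_b below 0.5 N); the arm keeps its last pose, push and grip.
It fails at once if a bystander is moved by more than 30 mm (distance of any of offcut, sanding_block, glue_bottle, try_square, glue_brush, spray_bottle from where it was at the start of the episode above 0.03 m).
It fails at once if the trivet is knocked out of its nest (moved by more than 15 mm) (distance of stack from where it was at the start of the episode above 0.015 m).
It also fails if it takes over 72 s, if anything falls off the work surface, if the arm or the gripper's body presses on something with over 40 N, if the wrist force passes 120 N, or if a joint passes its speed limit or range.

## Robot

A 6-joint arm with a two-finger parallel gripper is mounted at the origin on the work surface. World frame = base frame: x ahead of the robot, y to its left, z up, the work surface at z = 0. Lengths are in m, angles in rad, forces in N, time in s.
With the tool pointing down it reaches from about 0.4 to 0.925 m from the base axis. Payload 3.4 kg.
Tool frame: the origin (TCP) lies midway between the tips of the shut fingers; the grasp point (between the pads) lies 19 mm behind it; z points along the fingers, y is the line along which they close (so a half turn about z gives the same grasp; the last joint's range is limited). The gripper opens to 85 mm and grips with 20 to 120 N. Pads are 22 mm wide; open, the fingers measure 114 mm over their backs; the gripper's body (76 mm by 85 mm) begins 54 mm behind the grasp point. The pads swing forward as they close: fully open they stand 13 mm farther back than shut.
Start: joints at [-1.313, 0.307, 1.506, -0, 1.328, -0.073], TCP at [0.187, -0.544, 0.231] pointing down, gripper open.
Joint ranges: [-3.12, 3.12], [-1.05, 2.28], [0.14, 2.33], [-1.42, 4.57], [0.1, 2.73], [-2.68, 2.68]. Speed limits (rad/s): [2.57, 2.57, 3.14, 3.14, 3.14, 3.14].

## Interface

Orientations are given as [roll, pitch, yaw] about the fixed x, y, z axes, in that order (R = Rz(yaw) Ry(pitch) Rx(roll)).
In Python, from workcell import arm, read_camera, recognise, outline_of gives the robot as it stands.
- The arm moves only by the tool drive_tool, never from a script. Its argument "moves" is a list of rows, each an object of numbers: "wx", "wy", "wz": the turn, a rotation vector about the tool's x, y, z in degrees; "x", "y", "z": the shift along the tool's x, y, z in mm; "jaw": the opening in per cent of the stroke, from 0 (shut) to 100 (fully open). A call has 1 to 10 rows; each row is the pose to reach, as a shift and turn from the pose commanded when the call began, along the tool's axes at that moment; what a row does not reach only later rows make up. A row lasts 1/12 s, in which the tool goes at most 41.7 mm and 7.16 degrees, less where a joint would pass 70% of its speed; a pose out of reach is approached as far as the arm can. A call with a gripper value outside its range is refused whole. The fingers move at their own pace and stop on an object; the grip force is fixed at half the most. Time passes only in rows, so rows that repeat a pose let the fingers close. It gives the time, the measured TCP pose, the force, the opening and the grip force at its end, in the units of the state.
- arm.get_obs(): the state, without advancing time (a new reading comes with each control period).
- read_camera(name): name is "scene" or "top" or "wrist"; returns a dict with "color" (480x640x3 uint8, blue, green, red), "camera_matrix" (3x3 intrinsics, pixels), "R" (3x3) and "t" (3): a world point X has camera coordinates R X + t; the wrist camera has in their place "T_tool_cam" (4x4, takes a point from camera to tool coordinates, whose origin is the TCP and whose axes are the flange's). Camera axes: x right, y down, z forward; pixel columns grow to the right and rows downward; lengths in m; the calibration is good to about 2 mm. A picture is of the moment at which its call begins: read the wrist's pose just before it. There is no depth.
- arm.sign_off(): hands the job in; it is judged then, once.
Trained networks look in the newest picture that a camera, given by its name, has taken for a name from the list of things; names that differ only in an ending like _2 or _b are one class to them, and where a whole thing is asked for, a point or a joint stands for the part that bears it (a point fixed in the world has none). Each returns a list of dicts, best first, with "confidence" (0 to 1); they miss things now and then, are a little off and sometimes report something else, mostly with a low value. They report only what shows in the picture. A call takes as long as a camera call. They do not tell look-alikes from the thing itself.
- recognise(name, camera): "pixel" ([column, row] in pixels, amid what is visible of it).
- outline_of(name, camera): "mask" (480x640 bool, what is visible of it) and "pixel" ([column, row] in pixels, amid what is visible of it).
The state is a dict: "time_s": time; "joint_positions": joint angles; "joint_velocities": joint speeds; "tau": joint torques, N m; "position": TCP position; "tool_rot": TCP orientation; "contact_force": force on the tool from outside, world axes, zero at the start; "torque": the same for the moment, N m; "opening": opening from 0.0 (shut) to 1.0 (fully open); "finger_force": force on a finger pad.
Only numpy, scipy, OpenCV 4.12 (cv2) and the standard library are available. Lean on these libraries where they do the work, as an engineer would, in place of code of your own. Each camera call takes 0.05 s, during which the arm holds its last target. There are 200 camera calls.

## Working session

There is one attempt and no reset: what is moved stays moved. The work goes in short steps, Python scripts to look and compute and a tool call to move; the robot and the scene stay as the last step left them, time stands still between calls to the robot, and variables do not carry over. Pictures are saved under pics/ and viewed, at most 10 in all, crops included, and the job is handed in when it is done.

Besides the shell and the picture viewer there is one more tool, called after "Request:" by a JSON object that holds its "method" and its "body". drive_tool: Moves the arm, as the interface text tells. Its arguments: {"type":"object","properties":{"moves":{"type":"array"}},"required":["moves"]}

```bash
ls; mkdir -p pics; cat > h.py <<'E'
import numpy as np, cv2
from workcell import arm, read_camera, recognise, outline_of
def ray(c,px,z):
    K=c["camera_matrix"];R=np.array(c["R"]);t=np.array(c["t"])
    d=R.T@np.linalg.inv(K)@np.array([px[0],px[1],1.]);o=-R.T@t
    return o+d*(z-o[2])/d[2]
def proj(c,X):
    X=np.atleast_2d(X);p=(np.array(c["R"])@X.T).T+np.array(c["t"]);p=(np.array(c["camera_matrix"])@p.T).T
    return p[:,:2]/p[:,2:]
E
python3 - <<'E'
from h import *
o=arm.get_obs();print(o)
for n in("scene","top"):
    c=read_camera(n);cv2.imwrite(f"pics/{n}0.png",c["color"]);print(n,np.round(-np.array(c["R"]).T@c["t"],3))
    for k,z in(("slat_a",.014),("wing",.155),("clamp_pivot",.117),("clamp_swing",.112),("offcut",.014),("stack",.06),("jig",.018),("thumbscrew",.155),("glue_bottle",.1),("spray_bottle",.1),("sanding_block",.03)):
        for r in recognise(k,n)[:4]: print(k,round(r["confidence"],2),np.round(r["pixel"]),np.round(ray(c,r["pixel"],z),3))
E
```

```text
pics
{'time_s': 0.0, 'joint_positions': array([-1.31347624e+00,  3.07544327e-01,  1.50768707e+00, -3.24947837e-05,
        1.32840152e+00, -7.35256423e-02]), 'joint_velocities': array([-1.51395151e-04, -9.39097273e-06,  2.65769014e-04, -1.80292320e-03,
       -7.22471694e-04, -1.61579057e-03]), 'tau': array([ 6.35723427e-04, -4.57550383e+01, -2.51917344e+01,  1.06011041e-04,
        1.35362454e-02, -2.81395387e-05]), 'position': array([ 0.18655561, -0.54314581,  0.23039231]), 'tool_rot': array([-3.13955559e+00, -1.18432749e-04,  3.30853438e-01]), 'contact_force': array([ 0.38519015, -0.29957527, -0.35519   ]), 'torque': array([ 0.01696794, -0.0531553 ,  0.04323861]), 'finger_force': 0.0, 'opening': 0.997873448281668}
scene [ 0.898 -0.744  0.707]
slat_a 0.95 [213. 365.] [ 0.446 -0.325  0.014]
slat_a 0.94 [281. 383.] [ 0.578 -0.299  0.014]
slat_a 0.94 [ 82. 359.] [ 0.223 -0.433  0.014]
slat_a 0.78 [172. 308.] [ 0.275 -0.248  0.014]
wing 0.67 [376. 297.] [ 0.689 -0.16   0.155]
wing 0.55 [375. 261.] [ 0.648 -0.067  0.155]
clamp_pivot 0.96 [390. 283.] [ 0.682 -0.072  0.117]
clamp_swing 0.
[... 765 characters left out ...]
426. 256.] [ 0.441 -0.329  0.014]
wing 0.66 [342. 182.] [ 0.644 -0.069  0.155]
wing 0.61 [299. 229.] [0.507 0.058 0.155]
clamp_pivot 0.94 [302. 198.] [0.607 0.051 0.117]
clamp_swing 0.43 [366. 255.] [ 0.436 -0.135  0.112]
offcut 0.46 [365. 256.] [ 0.445 -0.142  0.014]
offcut 0.39 [301. 199.] [0.626 0.055 0.014]
stack 0.59 [302. 200.] [0.612 0.05  0.06 ]
jig 0.61 [301. 200.] [0.621 0.056 0.018]
glue_bottle 0.69 [412. 217.] [ 0.55  -0.277  0.1  ]
glue_bottle 0.58 [208. 202.] [0.6  0.33 0.1 ]
spray_bottle 0.98 [166. 223.] [0.539 0.454 0.1  ]
spray_bottle 0.5 [301. 230.] [0.514 0.054 0.1  ]
sanding_block 0.73 [379. 179.] [ 0.683 -0.189  0.03 ]
sanding_block 0.5 [343. 181.] [ 0.68  -0.076  0.03 ]
```

```bash
python3 - <<'E'
import cv2
a=cv2.imread("pics/top0.png");b=cv2.imread("pics/scene0.png")
cv2.imwrite("pics/t1.png",cv2.resize(a[120:390,140:500],(800,600),interpolation=cv2.INTER_CUBIC))
cv2.imwrite("pics/s1.png",cv2.resize(b[120:480,30:510],(800,600),interpolation=cv2.INTER_CUBIC))
E
```

```text
(no output)
```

View pics/t1.png

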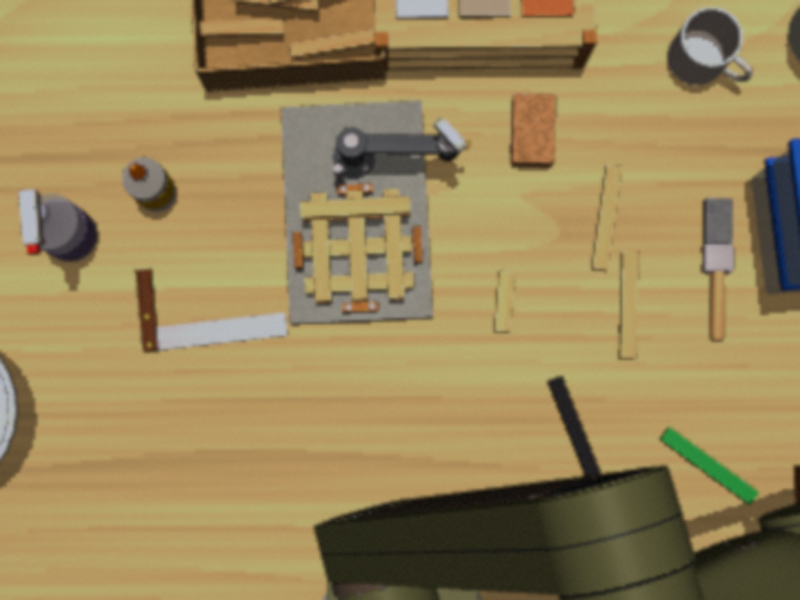

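View pics/s1.png

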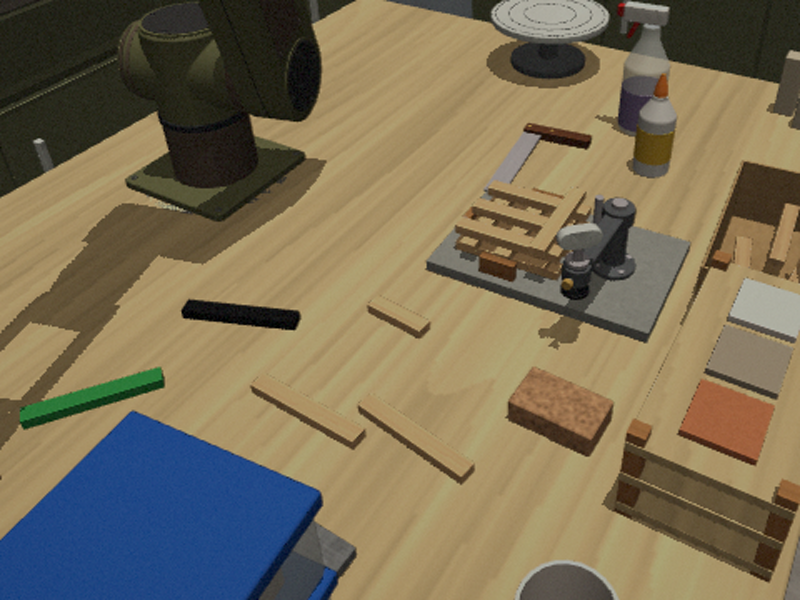

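The top crop shows the slats at (607,217) and (629,305), the offcut at (504,300), and black and green decoys lower down. The jig is at (358,210), with the clamp arm pointing right (about -y) and the wing at (450,137). The scene crop agrees.

```bash
cat >> h.py <<'E'
from scipy.spatial.transform import Rotation as Rot
def wc():
    o=arm.get_obs();c=read_camera("wrist");T=np.array(c["T_tool_cam"])
    Rw=Rot.from_euler("xyz",o["tool_rot"]).as_matrix()
    Rc=Rw@T[:3,:3];tc=Rw@T[:3,3]+o["position"]
    c["R"]=Rc.T;c["t"]=-Rc.T@tc;return c
def go(x,y,z,yaw,frm=None):
    "shift/turn in tool axes from measured (or given xyz,yaw) pose, tool down"
    o=arm.get_obs()
    p,yw=(o["position"],o["tool_rot"][2]) if frm is None else (np.array(frm[:3]),frm[3])
    R=Rot.from_euler("xyz",[np.pi,0,yw]).as_matrix()
    d=R.T@(np.array([x,y,z])-p)*1000
    print("xyz",np.round(d,1),"wz",round(-np.degrees(yaw-yw),2),"from",np.round(p,4),round(yw,4))
def rect(c,m,z):
    ys,xs=np.nonzero(m);P=np.array([ray(c,(x,y),z)[:2] for x,y in zip(xs,ys)],np.float32)
    (cx,cy),(w,h),a=cv2.minAreaRect(P*1000)
    if w<h: w,h,a=h,w,a+90
    return np.round([cx,cy,w,h],1),round((a+90)%180-90,1)
E
python3 - <<'E'
from h import *
for n in("top","scene"):
    c=read_camera(n)
    for r in outline_of("slat_a",n)[:5]: print(n,np.round(r["pixel"]),round(r["confidence"],2),*rect(c,r["mask"],.014))
print(np.round(read_camera("wrist")["T_tool_cam"],3),read_camera("wrist")["camera_matrix"])
go(.47,-.31,.33,0.33)
E
```

```text
top [398. 312.] 0.91 [ 273.8 -238.   141.2   22.9] 20.5
top [423. 254.] 0.84 [ 441.6 -319.   152.7   27.8] -1.9
top [462. 329.] 0.81 [ 217.2 -421.4  148.8   22.4] 53.9
top [411. 218.] 0.68 [ 564.2 -291.6  151.7   23.7] -9.9
top [210. 200.] 0.27 [618.9 351.8  86.6  59.9] 44.8
scene [212. 364.] 0.94 [ 447.4 -325.2  156.1   28.4] -2.8
scene [279. 384.] 0.87 [ 569.9 -298.   154.8   30.4] -9.3
scene [172. 306.] 0.76 [ 277.7 -245.6  152.5   34.5] 21.4
scene [ 82. 359.] 0.68 [ 227.5 -427.4  149.4   39.3] 53.9
scene [378. 263.] 0.43 [601.6 101.1 246.3  87.5] -89.7
[[ 0.001 -0.959 -0.282  0.072]
 [ 1.     0.001  0.001 -0.001]
 [-0.001 -0.282  0.959 -0.143]
 [ 0.     0.     0.     1.   ]] [[397.48919371   0.         315.23087434]
 [  0.         397.48919371 241.91223925]
 [  0.           0.           1.        ]]
xyz [ 343.9 -129.2  -98.7] wz 0.05 from [ 0.1867 -0.5439  0.2313] 0.3308
```

Request:
{"method": "drive_tool", "body": {"moves": [{"x": 344, "y": -129, "z": -99, "wz": 19}, {"x": 344, "y": -129, "z": -99, "wz": 19}, {"x": 344, "y": -129, "z": -99, "wz": 19}, {"x": 344, "y": -129, "z": -99, "wz": 19}, {"x": 344, "y": -129, "z": -99, "wz": 19}, {"x": 344, "y": -129, "z": -99, "wz": 19}, {"x": 344, "y": -129, "z": -99, "wz": 19}, {"x": 344, "y": -129, "z": -99, "wz": 19}, {"x": 344, "y": -129, "z": -99, "wz": 19}, {"x": 344, "y": -129, "z": -99, "wz": 19}]}}

```text
$.moves[0]: bad value
```

```bash
python3 - <<'E'
from h import *
c=wc();cv2.imwrite("pics/w1.png",c["color"])
for r in outline_of("slat_a","wrist")[:5]: print(np.round(r["pixel"]),round(r["confidence"],2),*rect(c,r["mask"],.014))
go(.56,.02,.36,0)
E
```

```text
[195. 118.] 0.97 [ 221.  -424.7  150.1   25.1] 53.1
[13. 52.] 0.94 [ 234.  -267.5   67.2   27.2] 6.4
xyz [ 536.1 -412.  -128.7] wz 18.95 from [ 0.1867 -0.5438  0.2313] 0.3308
```

View pics/w1.png

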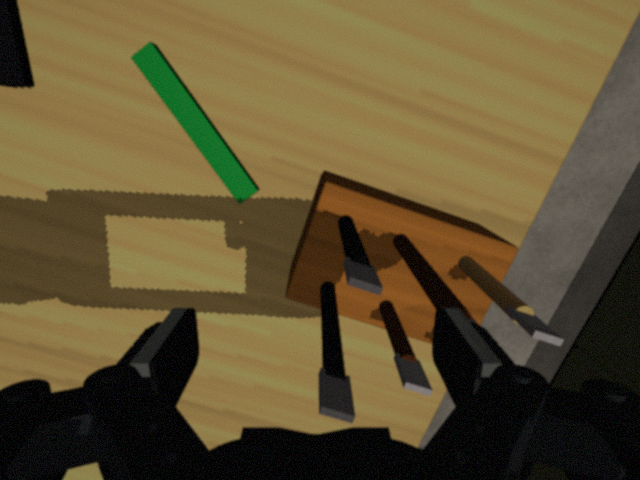

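The move was refused and the arm is still at the start: the picture shows the green decoy at (195,118) and a tool box. I'll retry with all keys given. The camera looks ahead of the tool in +x.

Request:
{"method": "drive_tool", "body": {"moves": [{"x": 290, "y": -110, "z": -99, "wx": 0, "wy": 0, "wz": 19, "jaw": 100}, {"x": 290, "y": -110, "z": -99, "wx": 0, "wy": 0, "wz": 19, "jaw": 100}, {"x": 290, "y": -110, "z": -99, "wx": 0, "wy": 0, "wz": 19, "jaw": 100}, {"x": 290, "y": -110, "z": -99, "wx": 0, "wy": 0, "wz": 19, "jaw": 100}, {"x": 290, "y": -110, "z": -99, "wx": 0, "wy": 0, "wz": 19, "jaw": 100}, {"x": 290, "y": -110, "z": -99, "wx": 0, "wy": 0, "wz": 19, "jaw": 100}, {"x": 290, "y": -110, "z": -99, "wx": 0, "wy": 0, "wz": 19, "jaw": 100}, {"x": 290, "y": -110, "z": -99, "wx": 0, "wy": 0, "wz": 19, "jaw": 100}, {"x": 290, "y": -110, "z": -99, "wx": 0, "wy": 0, "wz": 19, "jaw": 100}, {"x": 290, "y": -110, "z": -99, "wx": 0, "wy": 0, "wz": 19, "jaw": 100}]}}

```text
time_s: 2.43
position: [0.427, -0.3445, 0.3311]
tool_rot: [3.14, -0.001, 0.003]
contact_force: [-0.3, -0.4, -0.3]
opening: 1.0
finger_force: 0.0
```

```bash
python3 - <<'E'
from h import *
c=wc();cv2.imwrite("pics/w2.png",c["color"])
for r in outline_of("slat_a","wrist")[:5]: print(np.round(r["pixel"]),round(r["confidence"],2),*rect(c,r["mask"],.014))
go(.50,.02,.38,0)
E
```

```text
[235. 307.] 0.97 [ 274.7 -243.1  153.2   27.9] 20.4
[268.  62.] 0.93 [ 558.1 -292.9  132.9   25.1] -9.8
[294. 169.] 0.93 [ 443.  -320.5  151.2   24.2] -3.6
[373. 345.] 0.87 [ 222.8 -423.5  153.4   27.1] 53.0
xyz [  75.1 -365.7  -50.1] wz -0.02 from [ 0.4248 -0.3457  0.3299] -0.0004
```

Request:
{"method": "drive_tool", "body": {"moves": [{"x": 75, "y": -366, "z": -60, "wx": 0, "wy": 0, "wz": 0, "jaw": 100}, {"x": 75, "y": -366, "z": -60, "wx": 0, "wy": 0, "wz": 0, "jaw": 100}, {"x": 75, "y": -366, "z": -60, "wx": 0, "wy": 0, "wz": 0, "jaw": 100}, {"x": 75, "y": -366, "z": -60, "wx": 0, "wy": 0, "wz": 0, "jaw": 100}, {"x": 75, "y": -366, "z": -60, "wx": 0, "wy": 0, "wz": 0, "jaw": 100}, {"x": 75, "y": -366, "z": -60, "wx": 0, "wy": 0, "wz": 0, "jaw": 100}, {"x": 75, "y": -366, "z": -60, "wx": 0, "wy": 0, "wz": 0, "jaw": 100}, {"x": 75, "y": -366, "z": -60, "wx": 0, "wy": 0, "wz": 0, "jaw": 100}, {"x": 75, "y": -366, "z": -60, "wx": 0, "wy": 0, "wz": 0, "jaw": 100}, {"x": 75, "y": -366, "z": -60, "wx": 0, "wy": 0, "wz": 0, "jaw": 100}]}}

```text
time_s: 3.37
position: [0.5015, 0.0249, 0.3908]
tool_rot: [-3.138, -0.002, 0.003]
contact_force: [-0.7, -1.4, -0.4]
opening: 0.995
finger_force: 0.0
```

```bash
python3 - <<'E'
from h import *
import pickle
c=wc();cv2.imwrite("pics/w3.png",c["color"]);pickle.dump(c,open("w3.pkl","wb"))
for k,z in(("clamp_pivot",.117),("wing",.165),("stack",.06),("jig",.018),("pressure_pad",.08),("clamp_swing",.112)):
    for r in outline_of(k,"wrist")[:2]: print(k,np.round(r["pixel"]),round(r["confidence"],2),np.round(ray(c,r["pixel"],z),4),*rect(c,r["mask"],z))
E
```

```text
clamp_pivot [302.  69.] 0.82 [0.6258 0.0395 0.117 ] [571.   14.1 237.5 234.7] -88.1
wing [427.  30.] 0.92 [ 0.6497 -0.0667  0.165 ] [649.6 -66.4  50.3  21.8] 43.1
stack [289. 162.] 0.86 [0.5319 0.0569 0.06  ] [523.7  57.5 154.2 150.5] -88.1
jig [301.  69.] 0.87 [0.6386 0.0442 0.018 ] [570.3  12.3 292.8 289.9] -88.4
jig [289. 162.] 0.37 [0.5277 0.0596 0.018 ] [520.1  61.  168.8 163.7] -88.3
pressure_pad [401.  60.] 0.55 [ 0.6395 -0.0632  0.08  ] [636.8 -64.2  15.7   3.4] 70.4
pressure_pad [302.  71.] 0.22 [0.6282 0.0401 0.08  ] [569.8  13.9 258.9 255.3] -88.6
clamp_swing [361.  41.] 0.56 [ 0.6512 -0.018   0.112 ] [653.2 -10.3 184.7  56.1] -84.6
clamp_swing [288. 159.] 0.21 [0.5391 0.0544 0.112 ] [529.3  53.8 137.5 133.2] -87.8
```

View pics/w3.png

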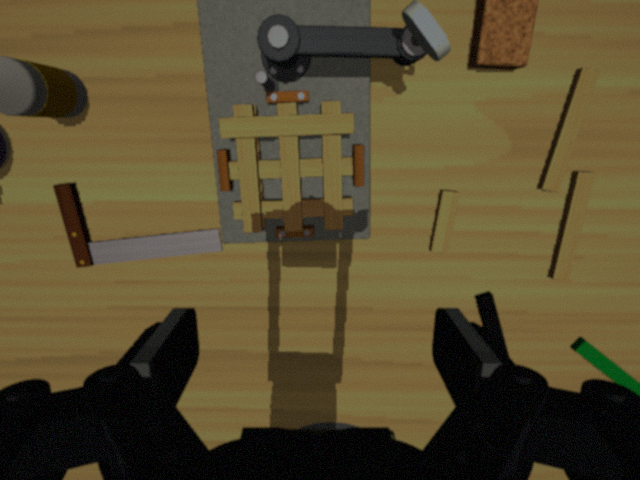

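The wrist picture shows the trivet at about (287,165), the near part in gripper shadow. The post is at (280,38), the arm points right, and the wing is at (427,30). Next I fit box models to the masks.

```bash
cat > fit.py <<'E'
from h import *
import pickle
from scipy.optimize import minimize
def box(cx,cy,z0,L,W,H,a,x0=0,y0=0,ya=0):
    s=np.array([[i*L/2,j*W/2,k*H] for i in(-1,1) for j in(-1,1) for k in(0,1)])
    s=s@Rot.from_euler("z",a).as_matrix().T+[cx,cy,z0]
    return s@Rot.from_euler("z",ya).as_matrix().T+[x0,y0,0]
S=4
def render(c,boxes):
    m=np.zeros((480,640),np.uint8)
    for b in boxes:
        h=cv2.convexHull(np.float32(proj(c,b))); cv2.fillConvexPoly(m,np.int32(np.round(h*16)),255,cv2.LINE_AA,4)
    return m/255.
def cost(c,boxes,mask):
    r=render(c,boxes);return 1-np.minimum(r,mask).sum()/np.maximum(r,mask).sum()
def stack(p):
    x,y,a=p;B=[]
    for l in range(3):
        for k in(-.05,0,.05):
            B.append(box(*((0,k) if l!=1 else (k,0)),.018+.014*l,.15,.022,.014,0 if l!=1 else np.pi/2,x,y,a))
    return B+[box(.05,0,.06,.15,.022,.014,np.pi/2,x,y,a)]
def nm(f,x0,d): 
    x0=np.array(x0,float);sim=np.vstack([x0]+[x0+np.eye(len(x0))[i]*d[i] for i in range(len(x0))])
    r=minimize(f,x0,method="Nelder-Mead",options=dict(initial_simplex=sim,xatol=1e-4,fatol=1e-4));return np.round(r.x,4),round(r.fun,3)
E
python3 - <<'E'
from fit import *
V=[]
for n in("wrist","top","scene"):
    c=pickle.load(open("w3.pkl","rb")) if n=="wrist" else read_camera(n)
    if n!="wrist": cv2.imwrite(f"pics/{n}1.png",c["color"])
    m=outline_of("stack",n); 
    if not m: continue
    V.append((c,m[0]["mask"].astype(float)))
    print(n,m[0]["confidence"],nm(lambda p:cost(V[-1][0],stack(p),V[-1][1]),[.525,.057,.03],[.006,.006,.04]))
j,f=nm(lambda p:sum(cost(c,stack(p),m) for c,m in V[:2]),[.525,.057,.03],[.006,.006,.04]);print("wrist+top",j,f)
W=[]
c=pickle.load(open("w3.pkl","rb"));W.append((c,outline_of("wing","wrist")[0]["mask"].astype(float)))
c=read_camera("scene");
for r in outline_of("wing","scene")[:3]:print(r["pixel"],r["confidence"],r["mask"].sum())
def wing(p,z=.144):return [box(p[0],p[1],z,.052,.014,.024,p[2])]
for a0 in(-.7,.7): print("wing",nm(lambda p:cost(*[W[0][0],wing(p),W[0][1]]),[.65,-.066,a0],[.01,.01,.3]))
E
```

```text
wrist 0.86 (array([0.5237, 0.0561, 0.0372]), np.float64(0.062))
top 0.63 (array([0.5213, 0.0563, 0.0595]), np.float64(0.594))
scene 0.66 (array([0.5241, 0.0581, 0.0443]), np.float64(0.156))
wrist+top [0.5236 0.056  0.0398] 0.659
[376.7, 260.5] 0.57 345
wing (array([ 0.6522, -0.0675,  0.7104]), np.float64(0.123))
wing (array([ 0.6522, -0.0675,  0.7166]), np.float64(0.123))
```

```bash
python3 - <<'E'
from h import *
go(.444,-.321,.1,-.05)
E
```

```text
xyz [-56.1 341.1 290.3] wz 2.79 from [0.5006 0.0201 0.3903] -0.0012
```

Request:
{"method": "drive_tool", "body": {"moves": [{"x": -56, "y": 341, "z": 230, "wx": 0, "wy": 0, "wz": 3, "jaw": 60}, {"x": -56, "y": 341, "z": 230, "wx": 0, "wy": 0, "wz": 3, "jaw": 60}, {"x": -56, "y": 341, "z": 230, "wx": 0, "wy": 0, "wz": 3, "jaw": 60}, {"x": -56, "y": 341, "z": 230, "wx": 0, "wy": 0, "wz": 3, "jaw": 60}, {"x": -56, "y": 341, "z": 230, "wx": 0, "wy": 0, "wz": 3, "jaw": 60}, {"x": -56, "y": 341, "z": 230, "wx": 0, "wy": 0, "wz": 3, "jaw": 60}, {"x": -56, "y": 341, "z": 230, "wx": 0, "wy": 0, "wz": 3, "jaw": 60}, {"x": -56, "y": 341, "z": 230, "wx": 0, "wy": 0, "wz": 3, "jaw": 60}, {"x": -56, "y": 341, "z": 230, "wx": 0, "wy": 0, "wz": 3, "jaw": 60}, {"x": -56, "y": 341, "z": 230, "wx": 0, "wy": 0, "wz": 3, "jaw": 60}]}}

```text
time_s: 4.95
position: [0.4439, -0.3224, 0.1593]
tool_rot: [3.141, -0.0, -0.053]
contact_force: [1.5, 0.3, 0.8]
opening: 0.598
finger_force: 0.0
```

Request:
{"method": "drive_tool", "body": {"moves": [{"x": 0, "y": 0, "z": 0, "wx": 0, "wy": 0, "wz": 0, "jaw": 60}, {"x": 0, "y": 0, "z": 0, "wx": 0, "wy": 0, "wz": 0, "jaw": 60}]}}

```text
time_s: 5.12
position: [0.4432, -0.3216, 0.1586]
tool_rot: [-3.139, 0.003, -0.056]
contact_force: [0.0, 0.2, -0.6]
opening: 0.599
finger_force: 0.0
```

```bash
cat > slat.py <<'E'
from fit import *
c=wc()
for r in outline_of("slat_a","wrist")[:4]:
    p,a=rect(c,r["mask"],.014);m=r["mask"].astype(float)
    print(np.round(r["pixel"]),round(r["confidence"],2),p,a,nm(lambda q:cost(c,[box(q[0],q[1],0,.15,.022,.014,q[2])],m),[p[0]/1000,p[1]/1000,np.radians(a)],[.004,.004,.04]))
E
cat slat.py > s.py; echo 'go(.444,-.321,.004,-.05)'>>s.py; python3 s.py
```

```text
[466. 460.] 0.9 [ 229.9 -419.2  146.4   26.6] 52.7 (array([ 0.219 , -0.4244,  0.9108]), np.float64(0.658))
[239. 416.] 0.88 [ 280.7 -247.    42.6   19.4] 17.3 (array([ 0.2142, -0.2345, -0.2421]), np.float64(0.762))
[313. 212.] 0.65 [ 442.6 -320.6  150.5   22.1] -2.9 (array([ 0.4423, -0.3207, -0.053 ]), np.float64(0.082))
[261.  80.] 0.62 [ 543.5 -290.1  101.9   23.4] -9.5 (array([ 0.568 , -0.2935, -0.1605]), np.float64(0.067))
xyz [ -0.5   0.8 156.6] wz -0.2 from [ 0.4445 -0.3202  0.1606] -0.0535
```

Request:
{"method": "drive_tool", "body": {"moves": [{"x": -1, "y": 0, "z": 40, "wx": 0, "wy": 0, "wz": 0, "jaw": 60}, {"x": -1, "y": 0, "z": 80, "wx": 0, "wy": 0, "wz": 0, "jaw": 60}, {"x": -1, "y": 0, "z": 120, "wx": 0, "wy": 0, "wz": 0, "jaw": 60}, {"x": -1, "y": 0, "z": 145, "wx": 0, "wy": 0, "wz": 0, "jaw": 60}, {"x": -1, "y": 0, "z": 156, "wx": 0, "wy": 0, "wz": 0, "jaw": 60}, {"x": -1, "y": 0, "z": 156, "wx": 0, "wy": 0, "wz": 0, "jaw": 10}, {"x": -1, "y": 0, "z": 156, "wx": 0, "wy": 0, "wz": 0, "jaw": 10}, {"x": -1, "y": 0, "z": 156, "wx": 0, "wy": 0, "wz": 0, "jaw": 10}, {"x": -1, "y": 0, "z": 156, "wx": 0, "wy": 0, "wz": 0, "jaw": 10}, {"x": -1, "y": 0, "z": 156, "wx": 0, "wy": 0, "wz": 0, "jaw": 10}]}}

```text
time_s: 6.05
position: [0.4446, -0.3212, 0.006]
tool_rot: [3.139, -0.003, -0.053]
contact_force: [0.4, 0.4, 0.3]
opening: 0.235
finger_force: 59.5
```

```bash
python3 - <<'E'
from h import *
o=arm.get_obs();print(o["opening"],o["finger_force"],o["contact_force"])
go(.524,.0565,.16,np.pi/2+.038)
E
```

```text
0.2347574629378109 59.45569932460785 [0.35224251 0.40694538 0.29366103]
xyz [  59.5 -381.4 -154. ] wz -95.19 from [ 0.4446 -0.3212  0.006 ] -0.0526
```

Request:
{"method": "drive_tool", "body": {"moves": [{"x": 0, "y": 0, "z": -30, "wx": 0, "wy": 0, "wz": 0, "jaw": 10}, {"x": 0, "y": -20, "z": -65, "wx": 0, "wy": 0, "wz": -7, "jaw": 10}, {"x": 0, "y": -40, "z": -100, "wx": 0, "wy": 0, "wz": -14, "jaw": 10}, {"x": 5, "y": -65, "z": -130, "wx": 0, "wy": 0, "wz": -21, "jaw": 10}, {"x": 10, "y": -100, "z": -154, "wx": 0, "wy": 0, "wz": -28, "jaw": 10}, {"x": 16, "y": -138, "z": -154, "wx": 0, "wy": 0, "wz": -35, "jaw": 10}, {"x": 22, "y": -176, "z": -154, "wx": 0, "wy": 0, "wz": -42, "jaw": 10}, {"x": 28, "y": -214, "z": -154, "wx": 0, "wy": 0, "wz": -49, "jaw": 10}, {"x": 34, "y": -252, "z": -154, "wx": 0, "wy": 0, "wz": -56, "jaw": 10}, {"x": 40, "y": -290, "z": -154, "wx": 0, "wy": 0, "wz": -63, "jaw": 10}]}}

```text
time_s: 6.88
position: [0.499, -0.0315, 0.1597]
tool_rot: [3.139, -0.001, 1.052]
contact_force: [1.6, -0.3, 0.5]
opening: 0.232
finger_force: 59.5
```

```bash
python3 - <<'E'
from h import *
print(arm.get_obs()["opening"])
go(.524,.0565,.14,np.pi/2+.038)
E
```

```text
0.23211049993246596
xyz [ 88.8 -21.9  19.7] wz -31.9 from [ 0.499  -0.0315  0.1597] 1.052
```

Request:
{"method": "drive_tool", "body": {"moves": [{"x": 38, "y": -9, "z": 0, "wx": 0, "wy": 0, "wz": -7, "jaw": 10}, {"x": 70, "y": -17, "z": 0, "wx": 0, "wy": 0, "wz": -14, "jaw": 10}, {"x": 88, "y": -21, "z": 10, "wx": 0, "wy": 0, "wz": -21, "jaw": 10}, {"x": 88, "y": -21, "z": 20, "wx": 0, "wy": 0, "wz": -28, "jaw": 10}, {"x": 88, "y": -21, "z": 20, "wx": 0, "wy": 0, "wz": -32, "jaw": 10}, {"x": 88, "y": -21, "z": 20, "wx": 0, "wy": 0, "wz": -32, "jaw": 10}, {"x": 88, "y": -21, "z": 20, "wx": 0, "wy": 0, "wz": -32, "jaw": 10}]}}

```text
time_s: 7.47
position: [0.5248, 0.0537, 0.139]
tool_rot: [3.14, 0.0, 1.603]
contact_force: [-0.3, -0.1, 0.5]
opening: 0.23
finger_force: 59.5
```

```bash
python3 - <<'E'
from h import *
c=wc();cv2.imwrite("pics/w4.png",c["color"])
for r in outline_of("slat_a","wrist")[:2]:print(r["pixel"],r["confidence"],rect(c,r["mask"],.15))
go(.524,.0565,.066,np.pi/2+.038)
E
```

```text
[315.3, 260.2] 0.81 (array([524.5,  66.9, 120.1,  21.4]), -88.1)
xyz [ 3.3 -0.9 73.1] wz -0.36 from [0.525  0.0533 0.1391] 1.6026
```

View pics/w4.png

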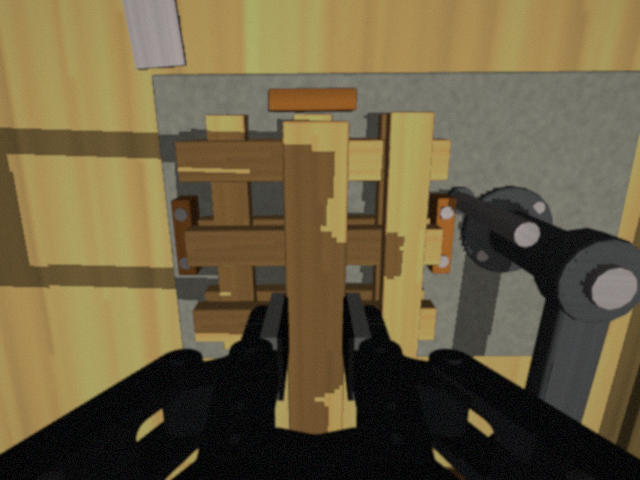

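The picture shows the slat held between the fingers, its far end at (317,121). The fixed top slat is to its right, its end at (411,113), and its axis lies parallel.

```bash
python3 - <<'E'
from h import *
c=wc()
for px,z in(((390,113),.074),((433,113),.074),((384,357),.074),((285,122),.148),((348,122),.148),((206,115),.046),((246,115),.046)):print(px,np.round(ray(c,px,z),4))
p=np.array([.524,.0565]);a=.038
print("expected slat far corners",p+Rot.from_euler("z",a).as_matrix()[:2,:2]@[.039,.075],p+Rot.from_euler("z",a).as_matrix()[:2,:2]@[.061,.075])
E
```

```text
(390, 113) [0.5597 0.1322 0.074 ]
(433, 113) [0.5811 0.1329 0.074 ]
(384, 357) [ 0.568 -0.006  0.074]
(285, 122) [0.5129 0.1259 0.148 ]
(348, 122) [0.5332 0.1265 0.148 ]
(206, 115) [0.4608 0.1287 0.046 ]
(246, 115) [0.4834 0.1294 0.046 ]
expected slat far corners [0.56012253 0.1329275 ] [0.58210665 0.1337633 ]
```

Request:
{"method": "drive_tool", "body": {"moves": [{"x": 3, "y": -1, "z": 25, "wx": 0, "wy": 0, "wz": 0, "jaw": 10}, {"x": 3, "y": -1, "z": 50, "wx": 0, "wy": 0, "wz": 0, "jaw": 10}, {"x": 3, "y": -1, "z": 63, "wx": 0, "wy": 0, "wz": 0, "jaw": 10}, {"x": 3, "y": -1, "z": 70, "wx": 0, "wy": 0, "wz": 0, "jaw": 10}, {"x": 3, "y": -1, "z": 73, "wx": 0, "wy": 0, "wz": 0, "jaw": 10}, {"x": 3, "y": -1, "z": 73, "wx": 0, "wy": 0, "wz": 0, "jaw": 10}]}}

```text
time_s: 8.12
position: [0.5233, 0.0562, 0.0661]
tool_rot: [-3.142, 0.0, 1.604]
contact_force: [0.0, -0.1, 0.7]
opening: 0.231
finger_force: 59.5
```

Request:
{"method": "drive_tool", "body": {"moves": [{"x": 0, "y": 0, "z": 0, "wx": 0, "wy": 0, "wz": 0, "jaw": 40}, {"x": 0, "y": 0, "z": 0, "wx": 0, "wy": 0, "wz": 0, "jaw": 40}, {"x": 0, "y": 0, "z": 0, "wx": 0, "wy": 0, "wz": 0, "jaw": 40}, {"x": 0, "y": 0, "z": -25, "wx": 0, "wy": 0, "wz": 0, "jaw": 40}, {"x": 0, "y": 0, "z": -60, "wx": 0, "wy": 0, "wz": 0, "jaw": 40}, {"x": 0, "y": 0, "z": -100, "wx": 0, "wy": 0, "wz": 0, "jaw": 40}, {"x": 0, "y": 0, "z": -130, "wx": 0, "wy": 0, "wz": 0, "jaw": 60}, {"x": 0, "y": 0, "z": -130, "wx": 0, "wy": 0, "wz": 0, "jaw": 60}]}}

```text
time_s: 8.78
position: [0.5282, 0.0567, 0.2023]
tool_rot: [3.128, 0.0, 1.605]
contact_force: [1.0, 0.7, 0.3]
opening: 0.597
finger_force: 0.0
```

```bash
python3 - <<'E'
from h import *
c=wc()
for r in outline_of("slat_a","wrist")[:4]:print(r["pixel"],r["confidence"],rect(c,r["mask"],.074))
cv2.imwrite("pics/w5.png",c["color"])
go(.567,-.2935,.16,-.16)
E
```

```text
[306.9, 220.1] 0.84 (array([524.2,  54.6, 147.9,  22.3]), -88.1)
[500.4, 276.8] 0.18 (array([679.8, -41.2, 241.5,  58.4]), -85.6)
xyz [-351.3   30.4   37.2] wz 101.11 from [0.5247 0.0566 0.1972] 1.6047
```

Request:
{"method": "drive_tool", "body": {"moves": [{"x": -36, "y": 0, "z": 0, "wx": 0, "wy": 0, "wz": 7, "jaw": 60}, {"x": -72, "y": 0, "z": 0, "wx": 0, "wy": 0, "wz": 14, "jaw": 60}, {"x": -108, "y": 0, "z": 0, "wx": 0, "wy": 0, "wz": 21, "jaw": 60}, {"x": -144, "y": 5, "z": 0, "wx": 0, "wy": 0, "wz": 28, "jaw": 60}, {"x": -180, "y": 10, "z": 0, "wx": 0, "wy": 0, "wz": 35, "jaw": 60}, {"x": -216, "y": 15, "z": 0, "wx": 0, "wy": 0, "wz": 42, "jaw": 60}, {"x": -252, "y": 20, "z": 0, "wx": 0, "wy": 0, "wz": 49, "jaw": 60}, {"x": -288, "y": 25, "z": 0, "wx": 0, "wy": 0, "wz": 56, "jaw": 60}, {"x": -324, "y": 30, "z": 20, "wx": 0, "wy": 0, "wz": 63, "jaw": 60}, {"x": -351, "y": 30, "z": 37, "wx": 0, "wy": 0, "wz": 70, "jaw": 60}]}}

```text
time_s: 9.72
position: [0.566, -0.2964, 0.1565]
tool_rot: [3.141, -0.0, 0.376]
contact_force: [0.1, -0.3, -0.0]
opening: 0.596
finger_force: 0.0
```

Request:
{"method": "drive_tool", "body": {"moves": [{"x": 0, "y": 0, "z": 0, "wx": 0, "wy": 0, "wz": 7, "jaw": 60}, {"x": 0, "y": 0, "z": 0, "wx": 0, "wy": 0, "wz": 14, "jaw": 60}, {"x": 0, "y": 0, "z": 0, "wx": 0, "wy": 0, "wz": 21, "jaw": 60}, {"x": 0, "y": 0, "z": 0, "wx": 0, "wy": 0, "wz": 28, "jaw": 60}, {"x": 0, "y": 0, "z": 0, "wx": 0, "wy": 0, "wz": 31, "jaw": 60}, {"x": 0, "y": 0, "z": 0, "wx": 0, "wy": 0, "wz": 31, "jaw": 60}, {"x": 0, "y": 0, "z": 0, "wx": 0, "wy": 0, "wz": 31, "jaw": 60}]}}

```text
time_s: 10.3
position: [0.5644, -0.2927, 0.1565]
tool_rot: [-3.14, 0.003, -0.156]
contact_force: [-0.5, -0.4, 0.4]
opening: 0.597
finger_force: 0.0
```

```bash
cat slat.py > s.py; echo 'go(.567,-.2935,.005,-.16)'>>s.py; python3 s.py
```

```text
[315. 215.] 0.68 [ 567.  -293.7  149.8   23. ] -9.5 (array([ 0.5669, -0.2934, -0.1685]), np.float64(0.052))
xyz [  2.2   0.3 152.2] wz 0.2 from [ 0.5648 -0.2929  0.1572] -0.1564
```

Request:
{"method": "drive_tool", "body": {"moves": [{"x": 2, "y": 0, "z": 40, "wx": 0, "wy": 0, "wz": 0.6, "jaw": 60}, {"x": 2, "y": 0, "z": 80, "wx": 0, "wy": 0, "wz": 0.6, "jaw": 60}, {"x": 2, "y": 0, "z": 120, "wx": 0, "wy": 0, "wz": 0.6, "jaw": 60}, {"x": 2, "y": 0, "z": 143, "wx": 0, "wy": 0, "wz": 0.6, "jaw": 60}, {"x": 2, "y": 0, "z": 152, "wx": 0, "wy": 0, "wz": 0.6, "jaw": 60}, {"x": 2, "y": 0, "z": 152, "wx": 0, "wy": 0, "wz": 0.6, "jaw": 10}, {"x": 2, "y": 0, "z": 152, "wx": 0, "wy": 0, "wz": 0.6, "jaw": 10}, {"x": 2, "y": 0, "z": 152, "wx": 0, "wy": 0, "wz": 0.6, "jaw": 10}, {"x": 2, "y": 0, "z": 152, "wx": 0, "wy": 0, "wz": 0.6, "jaw": 10}, {"x": 2, "y": 0, "z": 152, "wx": 0, "wy": 0, "wz": 0.6, "jaw": 10}]}}

```text
time_s: 11.23
position: [0.5687, -0.2943, 0.0084]
tool_rot: [3.14, -0.004, -0.168]
contact_force: [0.6, 0.4, 0.4]
opening: 0.231
finger_force: 59.0
```

```bash
python3 - <<'E'
from h import *
go(.4738,.0545,.15,np.pi/2+.035)
E
```

```text
xyz [-152.  -328.  -141.6] wz -101.65 from [ 0.5687 -0.2943  0.0084] -0.1683
```

Request:
{"method": "drive_tool", "body": {"moves": [{"x": 0, "y": 0, "z": -30, "wx": 0, "wy": 0, "wz": 0, "jaw": 10}, {"x": -10, "y": -10, "z": -65, "wx": 0, "wy": 0, "wz": -7, "jaw": 10}, {"x": -20, "y": -30, "z": -100, "wx": 0, "wy": 0, "wz": -14, "jaw": 10}, {"x": -35, "y": -55, "z": -130, "wx": 0, "wy": 0, "wz": -21, "jaw": 10}, {"x": -52, "y": -88, "z": -142, "wx": 0, "wy": 0, "wz": -28, "jaw": 10}, {"x": -68, "y": -122, "z": -142, "wx": 0, "wy": 0, "wz": -35, "jaw": 10}, {"x": -84, "y": -156, "z": -142, "wx": 0, "wy": 0, "wz": -42, "jaw": 10}, {"x": -100, "y": -190, "z": -142, "wx": 0, "wy": 0, "wz": -49, "jaw": 10}, {"x": -114, "y": -224, "z": -142, "wx": 0, "wy": 0, "wz": -56, "jaw": 10}, {"x": -126, "y": -258, "z": -142, "wx": 0, "wy": 0, "wz": -63, "jaw": 10}]}}

```text
time_s: 12.07
position: [0.4856, -0.0166, 0.1497]
tool_rot: [3.14, -0.001, 0.937]
contact_force: [0.8, 1.1, -0.8]
opening: 0.231
finger_force: 59.0
```

```bash
python3 - <<'E'
from h import *
go(.4738,.0545,.14,np.pi/2+.035)
E
```

```text
xyz [ 50.3 -51.6   9.7] wz -38.33 from [ 0.4856 -0.0166  0.1497] 0.9368
```

Request:
{"method": "drive_tool", "body": {"moves": [{"x": 20, "y": -20, "z": 0, "wx": 0, "wy": 0, "wz": -7, "jaw": 10}, {"x": 40, "y": -40, "z": 0, "wx": 0, "wy": 0, "wz": -14, "jaw": 10}, {"x": 50, "y": -51, "z": 5, "wx": 0, "wy": 0, "wz": -21, "jaw": 10}, {"x": 50, "y": -51, "z": 10, "wx": 0, "wy": 0, "wz": -28, "jaw": 10}, {"x": 50, "y": -51, "z": 10, "wx": 0, "wy": 0, "wz": -35, "jaw": 10}, {"x": 50, "y": -51, "z": 10, "wx": 0, "wy": 0, "wz": -38, "jaw": 10}, {"x": 50, "y": -51, "z": 10, "wx": 0, "wy": 0, "wz": -38, "jaw": 10}, {"x": 50, "y": -51, "z": 10, "wx": 0, "wy": 0, "wz": -38, "jaw": 10}]}}

```text
time_s: 12.73
position: [0.4757, 0.0526, 0.1392]
tool_rot: [3.14, -0.0, 1.593]
contact_force: [0.5, -0.1, -0.1]
opening: 0.231
finger_force: 59.0
```

```bash
python3 - <<'E'
from h import *
c=wc();cv2.imwrite("pics/w6.png",c["color"])
for r in outline_of("slat_a","wrist")[:3]:print(r["pixel"],r["confidence"],rect(c,r["mask"],.148))
go(.4735,.0545,.066,np.pi/2+.035)
E
```

```text
[404.9, 219.3] 0.71 (array([505.4,  83.7,  88.1,  15.4]), -88.1)
[314.4, 266.0] 0.64 (array([475.7,  64.9, 122.5,  21.7]), -88.7)
xyz [ 2.2 -2.1 72.9] wz -0.75 from [0.4756 0.0524 0.1389] 1.5928
```

View pics/w6.png

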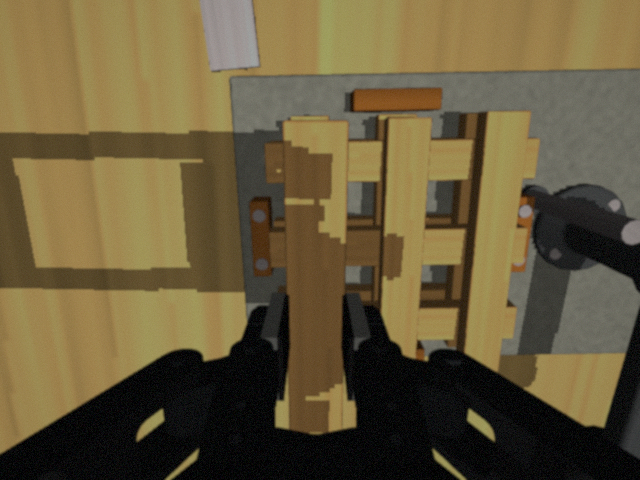

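The middle slat lies in place with its end at (407,117), level with the fixed one at (508,111). The held slat is above the near place.

Request:
{"method": "drive_tool", "body": {"moves": [{"x": 3, "y": -2, "z": 25, "wx": 0, "wy": 0, "wz": -0.7, "jaw": 10}, {"x": 3, "y": -2, "z": 50, "wx": 0, "wy": 0, "wz": -0.7, "jaw": 10}, {"x": 3, "y": -2, "z": 63, "wx": 0, "wy": 0, "wz": -0.7, "jaw": 10}, {"x": 3, "y": -2, "z": 70, "wx": 0, "wy": 0, "wz": -0.7, "jaw": 10}, {"x": 3, "y": -2, "z": 72, "wx": 0, "wy": 0, "wz": -0.7, "jaw": 10}, {"x": 3, "y": -2, "z": 72, "wx": 0, "wy": 0, "wz": -0.7, "jaw": 10}]}}

```text
time_s: 13.33
position: [0.4719, 0.0552, 0.0678]
tool_rot: [-3.139, 0.0, 1.606]
contact_force: [-5.9, -1.5, 13.1]
opening: 0.232
finger_force: 60.6
```

Request:
{"method": "drive_tool", "body": {"moves": [{"x": 0, "y": 0, "z": 0, "wx": 0, "wy": 0, "wz": 0, "jaw": 40}, {"x": 0, "y": 0, "z": 0, "wx": 0, "wy": 0, "wz": 0, "jaw": 40}, {"x": 0, "y": 0, "z": 0, "wx": 0, "wy": 0, "wz": 0, "jaw": 40}, {"x": 0, "y": 0, "z": -25, "wx": 0, "wy": 0, "wz": 0, "jaw": 40}, {"x": 0, "y": 0, "z": -60, "wx": 0, "wy": 0, "wz": 0, "jaw": 40}, {"x": -10, "y": 0, "z": -100, "wx": 0, "wy": 0, "wz": 0, "jaw": 40}, {"x": -40, "y": 0, "z": -130, "wx": 0, "wy": 0, "wz": 0, "jaw": 60}, {"x": -70, "y": 0, "z": -160, "wx": 0, "wy": 0, "wz": 0, "jaw": 60}, {"x": -80, "y": 0, "z": -180, "wx": 0, "wy": 0, "wz": 0, "jaw": 60}, {"x": -80, "y": 0, "z": -180, "wx": 0, "wy": 0, "wz": 0, "jaw": 60}]}}

```text
time_s: 14.17
position: [0.4798, -0.0274, 0.2514]
tool_rot: [3.131, 0.003, 1.604]
contact_force: [0.8, -0.6, 0.0]
opening: 0.597
finger_force: 0.0
```

```bash
python3 - <<'E'
from fit import *
for r in [0]:
    c=wc()
    for r in outline_of("slat_a","wrist")[:4]:print(np.round(r["pixel"]),r["confidence"],rect(c,r["mask"],.074))
    for r in outline_of("wing","wrist")[:2]:
        m=r["mask"].astype(float);print(r["pixel"],r["confidence"],nm(lambda p:cost(c,[box(p[0],p[1],.144,.052,.014,.024,p[2])],m),[.652,-.067,.71],[.01,.01,.3]))
print(arm.get_obs()["joint_positions"])
go(.652,-.067,.3,.71)
E
```

```text
[304. 104.] 0.66 (array([471.9,  54.3, 149.7,  22.5]), -87.8)
[372.  98.] 0.55 (array([522.8,  54.2, 149.7,  25.1]), -88.0)
[129. 473.] 0.4 (array([ 303.8, -300.5,   20. ,    7.2]), 55.8)
[552. 217.] 0.36 (array([676.4, -28.3, 227.2, 101.7]), -74.7)
[572.1, 310.8] 0.91 (array([ 0.6502, -0.0686,  0.741 ]), np.float64(0.159))
[283.8, 312.6] 0.61 (array([ 0.652, -0.067,  0.71 ]), np.float64(1.0))
[-1.40238180e-01  1.56603976e-01  1.67755062e+00  5.43754363e-04
  1.30834709e+00 -1.75366083e-01]
xyz [-48.8 174.8 -54.3] wz 51.32 from [ 0.4756 -0.0243  0.2457] 1.6058
```

Request:
{"method": "drive_tool", "body": {"moves": [{"x": -5, "y": 20, "z": -14, "wx": 0, "wy": 0, "wz": -7, "jaw": 60}, {"x": -10, "y": 40, "z": -14, "wx": 0, "wy": 0, "wz": -14, "jaw": 60}, {"x": -20, "y": 60, "z": -14, "wx": 0, "wy": 0, "wz": -21, "jaw": 60}, {"x": -30, "y": 80, "z": -14, "wx": 0, "wy": 0, "wz": -28, "jaw": 60}, {"x": -35, "y": 100, "z": -14, "wx": 0, "wy": 0, "wz": -35, "jaw": 60}, {"x": -40, "y": 120, "z": -14, "wx": 0, "wy": 0, "wz": -42, "jaw": 60}, {"x": -45, "y": 140, "z": -14, "wx": 0, "wy": 0, "wz": -49, "jaw": 60}, {"x": -50, "y": 160, "z": -14, "wx": 0, "wy": 0, "wz": -56, "jaw": 60}, {"x": -50, "y": 174, "z": -14, "wx": 0, "wy": 0, "wz": -63, "jaw": 60}, {"x": -50, "y": 174, "z": -14, "wx": 0, "wy": 0, "wz": -70, "jaw": 60}]}}

```text
time_s: 15.15
position: [0.6537, -0.067, 0.2566]
tool_rot: [3.141, -0.003, 2.836]
contact_force: [0.6, 1.0, -0.3]
opening: 0.602
finger_force: 0.0
```

Request:
{"method": "drive_tool", "body": {"moves": [{"x": 0, "y": 0, "z": 0, "wx": 0, "wy": 0, "wz": -7, "jaw": 60}, {"x": 0, "y": 0, "z": 0, "wx": 0, "wy": 0, "wz": -14, "jaw": 60}, {"x": 0, "y": 0, "z": 0, "wx": 0, "wy": 0, "wz": -21, "jaw": 60}, {"x": 0, "y": 0, "z": 0, "wx": 0, "wy": 0, "wz": -28, "jaw": 60}, {"x": 0, "y": 0, "z": 0, "wx": 0, "wy": 0, "wz": -35, "jaw": 60}, {"x": 0, "y": 0, "z": 0, "wx": 0, "wy": 0, "wz": -42, "jaw": 60}, {"x": 0, "y": 0, "z": 0, "wx": 0, "wy": 0, "wz": -49, "jaw": 60}, {"x": 0, "y": 0, "z": 0, "wx": 0, "wy": 0, "wz": -56, "jaw": 60}, {"x": 0, "y": 0, "z": 0, "wx": 0, "wy": 0, "wz": -59, "jaw": 60}, {"x": 0, "y": 0, "z": 0, "wx": 0, "wy": 0, "wz": -59, "jaw": 60}]}}

```text
time_s: 15.98
position: [0.6506, -0.0667, 0.2574]
tool_rot: [3.137, -0.003, -2.422]
contact_force: [0.5, -1.0, 0.2]
opening: 0.598
finger_force: 0.0
```

```bash
python3 - <<'E'
from fit import *
c=wc();cv2.imwrite("pics/w7.png",c["color"])
for r in outline_of("wing","wrist")[:2]:
    m=r["mask"].astype(float);print(r["pixel"],r["confidence"],m.sum(),rect(c,r["mask"],.168),nm(lambda p:cost(c,[box(p[0],p[1],.144,.052,.014,.024,p[2])],m),[.652,-.067,.71],[.01,.01,.3]))
o=arm.get_obs();print(o["joint_positions"],o["tool_rot"])
go(.652,-.067,.142,3.86-2*np.pi)
E
```

```text
[311.1, 241.2] 0.97 1784.0 (array([648.2, -70.6,  49.9,  13.5]), 41.6) (array([ 0.6519, -0.067 ,  0.7103]), np.float64(0.181))
[-1.67397222e-01  4.03070306e-01  1.28576727e+00  2.26173557e-04
  1.45645506e+00 -2.45403252e+00] [ 3.13859077e+00 -2.17463663e-03 -2.42577664e+00]
xyz [ -0.9  -0.6 116.2] wz -0.15 from [ 0.651  -0.0671  0.2582] -2.4258
```

View pics/w7.png

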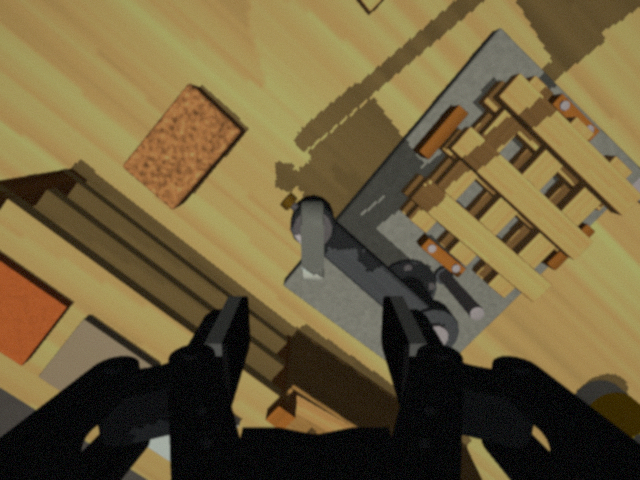

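The wing lies at (313,238), lined up vertically between the fingers. I'll go straight down and grip it.

Request:
{"method": "drive_tool", "body": {"moves": [{"x": 0, "y": 0, "z": 40, "wx": 0, "wy": 0, "wz": 0, "jaw": 60}, {"x": 0, "y": 0, "z": 75, "wx": 0, "wy": 0, "wz": 0, "jaw": 60}, {"x": 0, "y": 0, "z": 100, "wx": 0, "wy": 0, "wz": 0, "jaw": 60}, {"x": 0, "y": 0, "z": 115, "wx": 0, "wy": 0, "wz": 0, "jaw": 60}, {"x": 0, "y": 0, "z": 115, "wx": 0, "wy": 0, "wz": 0, "jaw": 5}, {"x": 0, "y": 0, "z": 115, "wx": 0, "wy": 0, "wz": 0, "jaw": 5}, {"x": 0, "y": 0, "z": 115, "wx": 0, "wy": 0, "wz": 0, "jaw": 5}, {"x": 0, "y": 0, "z": 115, "wx": 0, "wy": 0, "wz": 0, "jaw": 5}, {"x": 0, "y": 0, "z": 115, "wx": 0, "wy": 0, "wz": 0, "jaw": 5}, {"x": 0, "y": 0, "z": 115, "wx": 0, "wy": 0, "wz": 0, "jaw": 5}]}}

```text
time_s: 16.92
position: [0.6527, -0.0678, 0.1464]
tool_rot: [-3.14, 0.002, -2.425]
contact_force: [0.5, 2.6, -1.4]
opening: 0.147
finger_force: 61.7
```

```bash
python3 - <<'E'
from h import *
o=arm.get_obs();p=o["position"];yw=o["tool_rot"][2];print(p,yw,o["contact_force"],o["torque"])
c=np.array([.5236,.0558])+.13*np.array([np.cos(.037),np.sin(.037)])
v=p[:2]-c;th=np.degrees(np.arctan2(v[1],v[0]));sw=th%360-180-np.degrees(.037);print("pivot",c,"r",np.hypot(*v),"swing deg",sw)
R=Rot.from_euler("xyz",[np.pi,0,yw]).as_matrix()
for d in list(range(6,80,6))+[80,84,sw,sw+3]:
    q=Rot.from_euler("z",-d,degrees=True).as_matrix()[:2,:2]@v+c
    e=R.T@np.array([q[0]-p[0],q[1]-p[1],0])*1000;print(round(d,1),np.round(e[:2],1))
E
```

```text
[ 0.65265149 -0.06782561  0.14640716] -2.425180701973118 [ 0.49915285  2.56121678 -1.38239816] [ 0.35242376 -0.18591027 -0.02028961]
pivot [0.65351103 0.0606089 ] r 0.12843739097328907 swing deg 87.4966166158898
6 [9.6 9.4]
12 [18.2 19.8]
18 [25.6 31. ]
24 [31.8 42.9]
30 [36.8 55.4]
36 [40.4 68.3]
42 [42.6 81.6]
48 [43.4 95. ]
54 [ 42.9 108.5]
60 [ 40.9 121.8]
66 [ 37.6 134.8]
72 [ 32.9 147.4]
78 [ 26.9 159.4]
80 [ 24.6 163.3]
84 [ 19.7 170.8]
87.5 [ 14.9 177. ]
90.5 [ 10.6 182.1]
```

Request:
{"method": "drive_tool", "body": {"moves": [{"x": 4.9, "y": 4.5, "z": 0, "wx": 0, "wy": 0, "wz": 3, "jaw": 5}, {"x": 9.6, "y": 9.4, "z": 0, "wx": 0, "wy": 0, "wz": 6, "jaw": 5}, {"x": 18.2, "y": 19.8, "z": 0, "wx": 0, "wy": 0, "wz": 12, "jaw": 5}, {"x": 25.6, "y": 31, "z": 0, "wx": 0, "wy": 0, "wz": 18, "jaw": 5}, {"x": 31.8, "y": 42.9, "z": 0, "wx": 0, "wy": 0, "wz": 24, "jaw": 5}, {"x": 36.8, "y": 55.4, "z": 0, "wx": 0, "wy": 0, "wz": 30, "jaw": 5}, {"x": 40.4, "y": 68.3, "z": 0, "wx": 0, "wy": 0, "wz": 36, "jaw": 5}, {"x": 42.6, "y": 81.6, "z": 0, "wx": 0, "wy": 0, "wz": 42, "jaw": 5}, {"x": 43.4, "y": 95, "z": 0, "wx": 0, "wy": 0, "wz": 48, "jaw": 5}, {"x": 43.4, "y": 95, "z": 0, "wx": 0, "wy": 0, "wz": 48, "jaw": 5}]}}

```text
time_s: 17.75
position: [0.5559, -0.0233, 0.1464]
tool_rot: [3.14, 0.001, 3.017]
contact_force: [1.0, 2.1, -3.5]
opening: 0.152
finger_force: 61.6
```

```bash
cat > sw.py <<'E'
from h import *
import sys
o=arm.get_obs();p=o["position"];yw=o["tool_rot"][2];print(p,yw,o["contact_force"],o["torque"],o["joint_positions"])
c=np.array([.65351,.06061])
v=p[:2]-c;th=np.degrees(np.arctan2(v[1],v[0]));sw=th%360-180-np.degrees(.037);print("r",np.hypot(*v),"swing deg",sw)
R=Rot.from_euler("xyz",[np.pi,0,yw]).as_matrix()
for d in list(map(float,sys.argv[1:]))+[sw]:
    q=Rot.from_euler("z",-d,degrees=True).as_matrix()[:2,:2]@v*.1293/np.hypot(*v)+c
    e=R.T@np.array([q[0]-p[0],q[1]-p[1],0])*1000;print(round(d,1),np.round(e[:2],1))
E
python3 sw.py 0 6 12 18 24 30 36 39 42
```

```text
[ 0.55592143 -0.02332039  0.14643081] 3.0171156711562266 [ 1.02305456  2.11721947 -3.45966938] [ 0.19461412 -0.16527627  0.01637501] [-0.11899309  0.35864548  1.66337208  0.00191525  1.1181027  -1.56615014]
r 0.1287161200302066 swing deg 38.57700847029597
0.0 [ 0.4 -0.4]
6.0 [9.9 9.2]
12.0 [18.4 19.7]
18.0 [25.8 31.1]
24.0 [31.9 43.2]
30.0 [36.7 55.8]
36.0 [40.1 68.9]
39.0 [41.4 75.6]
42.0 [42.2 82.3]
38.6 [41.2 74.6]
```

Request:
{"method": "drive_tool", "body": {"moves": [{"x": 5, "y": 4.6, "z": 0, "wx": 0, "wy": 0, "wz": 3, "jaw": 5}, {"x": 9.9, "y": 9.5, "z": 0, "wx": 0, "wy": 0, "wz": 6, "jaw": 5}, {"x": 18.3, "y": 20, "z": 0, "wx": 0, "wy": 0, "wz": 12, "jaw": 5}, {"x": 25.7, "y": 31.3, "z": 0, "wx": 0, "wy": 0, "wz": 18, "jaw": 5}, {"x": 31.8, "y": 43.3, "z": 0, "wx": 0, "wy": 0, "wz": 24, "jaw": 5}, {"x": 36.6, "y": 55.9, "z": 0, "wx": 0, "wy": 0, "wz": 30, "jaw": 5}, {"x": 39, "y": 64.5, "z": 0, "wx": 0, "wy": 0, "wz": 34, "jaw": 5}, {"x": 40.1, "y": 69, "z": 0, "wx": 0, "wy": 0, "wz": 36, "jaw": 5}, {"x": 41, "y": 73, "z": 0, "wx": 0, "wy": 0, "wz": 38, "jaw": 5}, {"x": 41, "y": 73, "z": 0, "wx": 0, "wy": 0, "wz": 38, "jaw": 5}]}}

```text
time_s: 18.58
position: [0.5247, 0.0525, 0.1463]
tool_rot: [3.142, 0.001, 2.358]
contact_force: [-1.8, 0.6, 3.0]
opening: 0.15
finger_force: 62.3
```

```bash
python3 sw.py 0 1 2 3
```

```text
[0.52472419 0.05248975 0.14628354] 2.3581860434284114 [-1.76591146  0.61427593  2.96192325] [ 0.11155382  0.49896936 -0.03180768] [ 1.98900198e-02  3.22842353e-01  1.72351177e+00 -4.75006535e-04
  1.09476418e+00 -7.67282138e-01]
r 0.12904155965909647 swing deg 1.487914502878518
0.0 [ 0.2 -0.2]
1.0 [1.8 1.3]
2.0 [3.5 2.9]
3.0 [5.1 4.4]
1.5 [2.7 2.1]
```

Request:
{"method": "drive_tool", "body": {"moves": [{"x": 1.8, "y": 1.5, "z": 0, "wx": 0, "wy": 0, "wz": 1, "jaw": 5}, {"x": 2.8, "y": 2.3, "z": 0, "wx": 0, "wy": 0, "wz": 1.5, "jaw": 5}, {"x": 3.5, "y": 3, "z": 0, "wx": 0, "wy": 0, "wz": 2, "jaw": 5}, {"x": 3.5, "y": 3, "z": 0, "wx": 0, "wy": 0, "wz": 2, "jaw": 5}, {"x": 3.5, "y": 3, "z": 0, "wx": 0, "wy": 0, "wz": 2, "jaw": 5}]}}

```text
time_s: 19.0
position: [0.5246, 0.0556, 0.1462]
tool_rot: [-3.141, 0.002, 2.323]
contact_force: [-3.3, -3.9, 5.9]
opening: 0.15
finger_force: 63.0
```

```bash
python3 sw.py 0 1 2
```

```text
[0.52457594 0.05562207 0.14618907] 2.3227730813544674 [-3.27873269 -3.85613358  5.89810824] [-0.59547239  0.64057406 -0.02568762] [ 0.02701965  0.32320795  1.72320928 -0.00233507  1.09465672 -0.72388642]
r 0.12903050248225184 swing deg 0.09548965091944028
0.0 [ 0.2 -0.2]
1.0 [1.9 1.3]
2.0 [3.5 2.8]
0.1 [ 0.3 -0.1]
```

Request:
{"method": "drive_tool", "body": {"moves": [{"x": 1, "y": 1, "z": 0, "wx": 0, "wy": 0, "wz": 0, "jaw": 5}, {"x": 1, "y": 1, "z": 0, "wx": 0, "wy": 0, "wz": 0, "jaw": 5}, {"x": 1, "y": 1, "z": 0.1, "wx": 0, "wy": 0, "wz": 5, "jaw": 5}, {"x": 1, "y": 1, "z": 0.25, "wx": 0, "wy": 0, "wz": 12, "jaw": 5}, {"x": 1, "y": 1, "z": 0.4, "wx": 0, "wy": 0, "wz": 19, "jaw": 5}, {"x": 1, "y": 1, "z": 0.55, "wx": 0, "wy": 0, "wz": 26, "jaw": 5}, {"x": 1, "y": 1, "z": 0.7, "wx": 0, "wy": 0, "wz": 33, "jaw": 5}, {"x": 1, "y": 1, "z": 0.9, "wx": 0, "wy": 0, "wz": 40, "jaw": 5}, {"x": 1, "y": 1, "z": 1, "wx": 0, "wy": 0, "wz": 45, "jaw": 5}, {"x": 1, "y": 1, "z": 1, "wx": 0, "wy": 0, "wz": 45, "jaw": 5}]}}

```text
time_s: 19.83
position: [0.5237, 0.0557, 0.1451]
tool_rot: [-3.14, 0.004, 1.534]
contact_force: [-4.9, -7.8, 7.7]
opening: 0.151
finger_force: 63.2
```

```bash
python3 sw.py
```

```text
[0.52371811 0.0556745  0.14512544] 1.5338141297760912 [-4.88991062 -7.82612463  7.71880472] [-1.24748952  0.92989484 -0.08351811] [ 0.02871243  0.32431394  1.72472545 -0.00480187  1.09394716  0.06790398]
r 0.12988570040250488 swing deg 0.05775280879218103
0.1 [0.2 0.6]
```

Request:
{"method": "drive_tool", "body": {"moves": [{"x": 0, "y": 0, "z": 0, "wx": 0, "wy": 0, "wz": 7, "jaw": 5}, {"x": 0, "y": 0, "z": 0.1, "wx": 0, "wy": 0, "wz": 14, "jaw": 5}, {"x": 0, "y": 0, "z": 0.2, "wx": 0, "wy": 0, "wz": 21, "jaw": 5}, {"x": 0, "y": 0, "z": 0.4, "wx": 0, "wy": 0, "wz": 28, "jaw": 5}, {"x": 0, "y": 0, "z": 0.6, "wx": 0, "wy": 0, "wz": 35, "jaw": 5}, {"x": 0, "y": 0, "z": 0.7, "wx": 0, "wy": 0, "wz": 42, "jaw": 5}, {"x": 0, "y": 0, "z": 0.9, "wx": 0, "wy": 0, "wz": 49, "jaw": 5}, {"x": 0, "y": 0, "z": 1, "wx": 0, "wy": 0, "wz": 56, "jaw": 5}, {"x": 0, "y": 0, "z": 1.2, "wx": 0, "wy": 0, "wz": 63, "jaw": 5}, {"x": 0, "y": 0, "z": 1.3, "wx": 0, "wy": 0, "wz": 70, "jaw": 5}]}}

```text
time_s: 20.67
position: [0.5228, 0.0565, 0.1437]
tool_rot: [3.14, 0.004, 0.31]
contact_force: [-6.3, -4.3, 9.0]
opening: 0.148
finger_force: 63.3
```

Request:
{"method": "drive_tool", "body": {"moves": [{"x": 0, "y": 0, "z": 0.1, "wx": 0, "wy": 0, "wz": 5, "jaw": 5}, {"x": 0, "y": 0, "z": 0.2, "wx": 0, "wy": 0, "wz": 10, "jaw": 5}, {"x": 0, "y": 0, "z": 0.2, "wx": 0, "wy": 0, "wz": 10, "jaw": 5}]}}

```text
time_s: 20.92
position: [0.5227, 0.0567, 0.1435]
tool_rot: [3.14, 0.003, 0.137]
contact_force: [-6.2, -4.4, 8.7]
opening: 0.149
finger_force: 63.4
```

```bash
python3 sw.py
```

```text
[0.52274341 0.05672976 0.14346596] 0.1371372162944391 [-6.19251731 -4.39980157  8.73130496] [-0.58522003  1.11330065 -0.06346254] [ 0.02932149  0.32581856  1.72744574 -0.00248988  1.09138372  1.4641294 ]
r 0.13082414477414162 swing deg -0.42030296760130836
-0.4 [1.4 1.1]
```

Request:
{"method": "drive_tool", "body": {"moves": [{"x": 0, "y": 0, "z": 0.1, "wx": 0, "wy": 0, "wz": 5, "jaw": 5}, {"x": 0, "y": 0, "z": 0.2, "wx": 0, "wy": 0, "wz": 10, "jaw": 5}, {"x": 0, "y": 0, "z": 0.2, "wx": 0, "wy": 0, "wz": 10, "jaw": 5}]}}

```text
time_s: 21.17
position: [0.5229, 0.0568, 0.1434]
tool_rot: [3.139, 0.003, -0.034]
contact_force: [-6.4, -3.8, 9.2]
opening: 0.152
finger_force: 71.5
```

```bash
python3 sw.py
```

```text
[0.52285548 0.05682462 0.14335534] -0.03356401455308289 [-6.42887735 -3.7572974   9.21881075] [-0.42916414  1.0850992   1.29119018] [ 0.02987563  0.32596244  1.72755622 -0.00309504  1.09079772  1.63566523]
r 0.1307093411193128 swing deg -0.4604108067872441
-0.5 [1.5 0.9]
```

Request:
{"method": "drive_tool", "body": {"moves": [{"x": 0, "y": 0, "z": 0.1, "wx": 0, "wy": 0, "wz": 5, "jaw": 5}, {"x": 0, "y": 0, "z": 0.2, "wx": 0, "wy": 0, "wz": 10, "jaw": 5}, {"x": 0, "y": 0, "z": 0.2, "wx": 0, "wy": 0, "wz": 10, "jaw": 5}]}}

```text
time_s: 21.42
position: [0.5229, 0.0568, 0.1434]
tool_rot: [3.137, 0.001, -0.201]
contact_force: [-7.6, -2.3, 11.0]
opening: 0.149
finger_force: 135.7
```

```bash
python3 sw.py
```

```text
[0.52288834 0.05683957 0.14342633] -0.20089040962461535 [-7.56632242 -2.32986598 10.97224478] [-0.30533935  1.03952167  3.85708177] [ 0.03101298  0.32583684  1.72754601 -0.00486447  1.09062033  1.80494878]
r 0.13067606230279796 swing deg -0.46654670145763744
-0.5 [1.6 0.7]
```

The torque rose to 3.9 N m, so the screw is seated: it met the stop at a tool yaw of about +0.05. I'll back it off to a yaw of about 1.62.

Request:
{"method": "drive_tool", "body": {"moves": [{"x": 0, "y": 0, "z": 0, "wx": 0, "wy": 0, "wz": -7, "jaw": 5}, {"x": 0, "y": 0, "z": 0, "wx": 0, "wy": 0, "wz": -14, "jaw": 5}, {"x": 0, "y": 0, "z": -0.1, "wx": 0, "wy": 0, "wz": -21, "jaw": 5}, {"x": 0, "y": 0, "z": -0.3, "wx": 0, "wy": 0, "wz": -28, "jaw": 5}, {"x": 0, "y": 0, "z": -0.5, "wx": 0, "wy": 0, "wz": -35, "jaw": 5}, {"x": 0, "y": 0, "z": -0.6, "wx": 0, "wy": 0, "wz": -42, "jaw": 5}, {"x": 0, "y": 0, "z": -0.8, "wx": 0, "wy": 0, "wz": -49, "jaw": 5}, {"x": 0, "y": 0, "z": -0.9, "wx": 0, "wy": 0, "wz": -56, "jaw": 5}, {"x": 0, "y": 0, "z": -1.1, "wx": 0, "wy": 0, "wz": -63, "jaw": 5}, {"x": 0, "y": 0, "z": -1.3, "wx": 0, "wy": 0, "wz": -70, "jaw": 5}]}}

```text
time_s: 22.25
position: [0.5231, 0.0559, 0.1445]
tool_rot: [3.141, 0.004, 1.02]
contact_force: [-5.2, -6.9, 8.3]
opening: 0.149
finger_force: 63.2
```

Request:
{"method": "drive_tool", "body": {"moves": [{"x": 0, "y": 0, "z": -0.2, "wx": 0, "wy": 0, "wz": -7, "jaw": 5}, {"x": 0, "y": 0, "z": -0.3, "wx": 0, "wy": 0, "wz": -14, "jaw": 5}, {"x": 0, "y": 0, "z": -0.5, "wx": 0, "wy": 0, "wz": -21, "jaw": 5}, {"x": 0, "y": 0, "z": -0.6, "wx": 0, "wy": 0, "wz": -28, "jaw": 5}, {"x": 0, "y": 0, "z": -0.7, "wx": 0, "wy": 0, "wz": -33, "jaw": 5}, {"x": 0, "y": 0, "z": -0.7, "wx": 0, "wy": 0, "wz": -33, "jaw": 5}, {"x": 0, "y": 0, "z": -0.7, "wx": 0, "wy": 0, "wz": -33, "jaw": 5}]}}

```text
time_s: 22.83
position: [0.5238, 0.0556, 0.1452]
tool_rot: [-3.14, 0.004, 1.59]
contact_force: [-4.1, -7.8, 7.0]
opening: 0.151
finger_force: 63.2
```

```bash
python3 - <<'E'
from h import *
o=arm.get_obs();print(o["tool_rot"],o["torque"],o["contact_force"],o["finger_force"])
c=wc();cv2.imwrite("pics/w8.png",c["color"])
for r in outline_of("slat_a","wrist")[:3]:print(np.round(r["pixel"]),r["confidence"],rect(c,r["mask"],.074))
c=read_camera("scene");im=cv2.resize(c["color"][190:340,280:480],(800,600),interpolation=cv2.INTER_CUBIC);cv2.imwrite("pics/s9.png",im)
E
```

```text
[-3.14043281  0.00436484  1.59044666] [-1.2173587   0.91594598  0.03464941] [-4.05174157 -7.76418743  6.95497302] 63.16699504852295
[314. 169.] 0.91 (array([522.5, 100.2,  58.6,  21.8]), -88.0)
[224. 232.] 0.79 (array([473.5,  58.9, 140. ,  24.7]), -88.2)
```

View pics/w8.png

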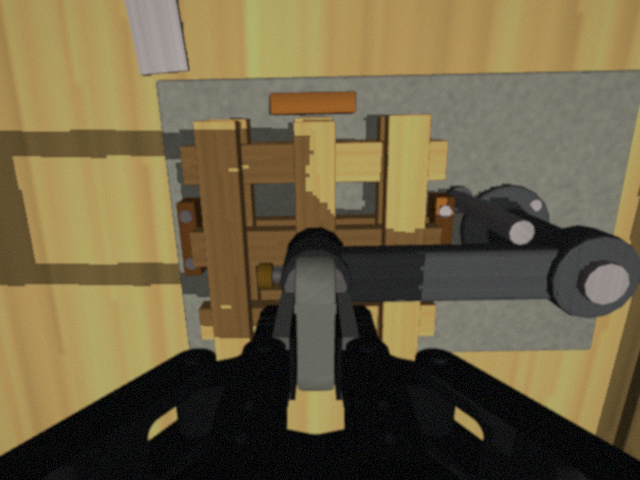

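View pics/s9.png

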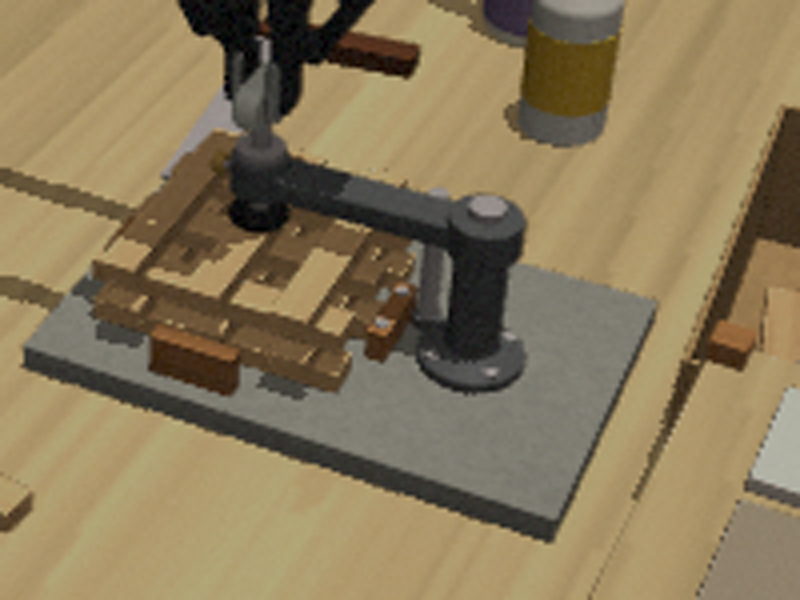

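Both pictures show the arm in against its stop over the trivet, with three parallel top slats. In the wrist picture the wing, at (316,320), is held and lined up between the fingers. The torque is near zero at a tool yaw of 1.59, about a quarter turn off the seat.

```bash
python3 -c "
from workcell import arm
print(arm.sign_off())"
```

```text
the job is handed in; nothing more can be done
None
```

The job is handed in; the hand-in gave no verdict. Both slats are in the top layer, the clamp arm is against its stop, and the thumbscrew was seated and then backed off about a quarter turn (about 88°), with its wing still gripped at about 63 N.

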